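# Show the apprentice which pliers to put away, and where

## Robot

A 6-joint arm with a two-finger parallel gripper is mounted at the origin on the work surface. World frame = base frame: x ahead of the robot, y to its left, z up, the work surface at z = 0. Lengths are in m, angles in rad, forces in N, time in s.
With the tool pointing down it reaches from about 0.4 to 0.825 m from the base axis. Payload 7 kg.
Tool frame: the origin (TCP) lies between the finger pads, 19 mm behind the fingertips; this is the grasp point; z points along the fingers, y is the line along which they close (so a half turn about z gives the same grasp; the last joint's range is limited). The gripper opens to 88 mm and grips with 3 to 60 N. Pads are 19 mm wide; open, the fingers measure 130 mm over their backs; the gripper's body (78 mm by 193 mm) begins 47 mm behind the grasp point.
Start: joints at [-0.963, 0.359, 0.012, 0, -1.224, -0.288], TCP at [0.212, -0.641, 0.245] pointing down, gripper open.
Joint ranges: [-3.07, 3.07], [-1.43, 2.12], [-1.02, 1.25], [-3.03, 1.67], [-3.05, -0], [-3.03, 3.03]. Speed limits (rad/s): [2.39, 2.39, 3.01, 3.14, 3.14, 3.14].

## Interface

Orientations are given as a rotation vector (axis times angle).
In Python, from workcell import * gives the robot as it stands.
- The arm moves only by the tool step_arm, never from a script. Its argument "deltas" is a list of rows, each a list of 7 numbers: the shift along the tool's x, y, z normalised to -1 to 1, where 1 is 300 mm, then the turn, a rotation vector about the tool's x, y, z normalised to -1 to 1, where 1 is 8 degrees, then the opening, from 0 (shut) to 1 (fully open). In form: [[dx, dy, dz, wx, wy, wz, fingers], ...]. A call has 1 to 10 rows; each row shifts and turns the commanded pose from where the row before left it, along the tool's axes as they then stand; what a row does not reach is not made up. A row lasts 1/10 s, in which the tool goes at most 50 mm and 8.59 degrees, less where a joint would pass 70% of its speed; a pose out of reach is approached as far as the arm can. A call with a number of a shift or a turn outside -1 to 1 is refused whole. A call with a gripper value outside its range is refused whole. The fingers move at their own pace and stop on an object; "grip_force" is the grip in N (left out, the last holds). Time passes only in rows, so rows that do not move let the fingers close. It gives the time, the measured TCP pose, the force, the opening and the grip force at its end, in the units of the state.
- get_state(): the state, without advancing time (a new reading comes with each control period).
- grab_frame(name): name is "scene" or "top" or "wrist"; returns (picture, depth): 400x640x3 uint8, red, green, blue; 400x640 float32, m along the optical axis (not along the pixel's ray), 0 where there is no reading.
- camera_model(name): a dict with "K" (3x3 intrinsics, pixels), "R" (3x3) and "t" (3): a world point X has camera coordinates R X + t. Camera axes: x right, y down, z forward; pixel columns grow to the right and rows downward; lengths in m; the calibration is good to about 2 mm. A picture is of the moment at which its call begins: read the wrist's pose just before it. camera_model takes no time and is no camera call; for the wrist camera it gives the pose at the moment of the call.
- close_job(): hands the job in; it is judged then, once.
Trained networks look in the newest picture that a camera, given by its name, has taken for a name from the list of things; names that differ only in an ending like _2 or _b are one class to them, and where a whole thing is asked for, a point or a joint stands for the part that bears it (a point fixed in the world has none). Each returns a list of dicts, best first, with "score" (0 to 1); they miss things now and then, are a little off and sometimes report something else, mostly with a low value. They report only what shows in the picture. A call takes as long as a camera call.
- recognise(camera, target): "position" ([column, row] as shares, 0 to 1, of the picture: columns of its width, rows of its height, amid what is visible of it).
- masks_of(camera, target): "mask" (400x640 bool, what is visible of it) and "position" ([column, row] as shares, 0 to 1, of the picture: columns of its width, rows of its height, amid what is visible of it).
- pinpoint(camera, target): "position" ([column, row] as shares, 0 to 1, of the picture: columns of its width, rows of its height: a listed point, or the origin of a listed thing).
The state is a dict: "t": time; "joint_pos": joint angles; "dq": joint speeds; "joint_torque": joint torques, N m; "tool_pos": TCP position; "ee_rot": TCP orientation; "contact_force": force on the tool from outside, world axes, zero at the start; "moment": the same for the moment, N m; "gripper_width": finger opening in m; "grasp_force": force on a finger pad.
Only numpy, scipy, OpenCV 4.12 (cv2) and the standard library are available. Lean on these libraries where they do the work, as an engineer would, in place of code of your own. Each camera call takes 0.05 s, during which the arm holds its last target. There are 200 camera calls.

## Task

Show the apprentice what to put away and where, without touching or moving anything: with the fingers pointing down, point at the pivot of the long-nose pliers left lying on the bench, fingertips just above it (within about 3 cm), and stay there for about two seconds so that it is understood. Then point in the same way, just above it, at the one empty compartment of the pliers tray, stay for about two seconds, and finish still pointing there. Do not point at the side cutters that lie nearby, they stay out.

Things in the scene. Friction and masses are not known exactly. Their poses are not given: they have to be found in the camera images.
- pliers: the long-nose pliers left out on the bench, lying flat: slim tapering steel jaws reaching 58 mm ahead of the pivot to a point, blue dipped handles reaching 102 mm behind it; 48 mm wide over the handles, 12.5 mm high, about 0.09 kg, loose. Origin on the underside below the pivot, x to the jaw tips, z up
- pliers_pivot (a point): top of the pivot rivet of the long-nose pliers, 12.5 mm above the bench: the round boss (17 mm across) where the two halves cross, between jaws and handles; z up
- cutters: the side cutters lying flat on the bench near the long-nose pliers: the same blue handles, but a short stubby head that ends 28 mm ahead of the pivot; 12.5 mm high, 48 mm wide, loose. They are in use and stay out. Origin on the underside below the pivot, x to the jaws
- cutters_pivot (a point): top of the side cutters' pivot rivet, 12.5 mm above the bench; z up
- tray: the pliers tray, fixed on the bench: dark wooden carrier 189 mm (its x) by 324 mm (its y), rim 22 mm high, with five identical grey plastic compartments side by side along y, 62 mm apart, each long in x. Origin at the centre of its underside
- bin_empty: the empty compartment of the tray (any of the five): open grey bin 175 mm (its x) by 61 mm (its y) outside, 2.5 mm walls and floor, 24 mm deep outside, its underside 5 mm above the bench. Origin at the centre of its underside
- empty_mouth (a point): centre of the empty compartment's mouth, level with its rim, 29 mm above the bench; x along the compartment, y across, z up
- flat_pliers: flat-nose pliers with the same blue dipped handles; 125 to 155 mm long over all, 48 mm wide over the handles, 12.5 mm high; origin on the underside below the pivot, x to the jaws, z up. It lies in its compartment of the tray, below the rim, loose
- round_pliers: round-nose pliers with the same blue dipped handles; 125 to 155 mm long over all, 48 mm wide over the handles, 12.5 mm high; origin on the underside below the pivot, x to the jaws, z up. It lies in its compartment of the tray, below the rim, loose
- nipper_pliers: end nippers, wide square head: pliers with the same blue dipped handles; 125 to 155 mm long over all, 48 mm wide over the handles, 12.5 mm high; origin on the underside below the pivot, x to the jaws, z up. They lie in their compartment of the tray, below the rim, loose
- bent_pliers: bent-nose pliers with the same blue dipped handles; 125 to 155 mm long over all, 48 mm wide over the handles, 12.5 mm high; origin on the underside below the pivot, x to the jaws, z up. It lies in its compartment of the tray, below the rim, loose
- spool: spool of grey thread standing on end, 60 mm across at its foot, 75 mm high, loose; origin at the centre of its underside
- hammer: chasing hammer lying flat, 210 mm long, wooden handle, steel head 53 mm long and 22 mm high, loose; origin on the underside, 60 mm behind the middle of the head, x to the head
- bench_block: square steel bench block on a rubber foot, 80 mm square, 28 mm high, fixed; origin at the centre of its underside

How it is judged:
By the outcome, as a careful person would: the job done as asked, in the order asked, and still so for the second after the job is handed in, with the robot touching nothing.
It also fails if it takes over 40 s, if anything falls off the work surface, if the arm or the gripper's body presses on something with over 40 N, if the wrist force passes 120 N, or if a joint passes its speed limit or range.

## Working session

There is one attempt and no reset: what is moved stays moved. The work goes in short steps, Python scripts to look and compute and a tool call to move; the robot and the scene stay as the last step left them, time stands still between calls to the robot, and variables do not carry over. Pictures are saved under pics/ and viewed, at most 10 in all, crops included, and the job is handed in when it is done.

Besides the shell and the picture viewer there is one more tool, called by a JSON object that holds its "api" and its "payload", one argument or row to a line. step_arm: Moves the arm, as the interface text tells. Its arguments: {"type":"object","properties":{"deltas":{"type":"array","items":{"type":"array","items":{"type":"number"}}},"grip_force":{"type":"number"}},"required":["deltas"]}

```bash
mkdir -p pics; cat > h.py <<'E'
from workcell import *
import numpy as np, cv2
def world(cam,m,d,pos,z=None):
    u,v=pos[0]*640,pos[1]*400
    K,R,t=m["K"],m["R"],m["t"]
    r=np.linalg.inv(K)@[u,v,1]
    if z is None:
        c=d[int(v)-1:int(v)+2,int(u)-1:int(u)+2]; X=r*np.median(c)
        return R.T@(X-t)
    o=-R.T@t; w=R.T@r
    return o+w*(z-o[2])/w[2]
E
python3 - <<'E'
from h import *
np.set_printoptions(precision=4,suppress=True)
s=get_state();print(s["t"],s["tool_pos"],s["ee_rot"],s["joint_pos"])
for c in["top","scene"]:
    p,d=grab_frame(c);m=camera_model(c)
    cv2.imwrite(f"pics/{c}0.png",p[:,:,::-1])
    for n,z in[("pliers_pivot",.0125),("cutters_pivot",.0125),("empty_mouth",.029),("bin_empty",.005),("tray",0),("spool",0)]:
        for q in pinpoint(c,n)[:3]:
            print(c,n,round(q["score"],2),np.array(q["position"])*[640,400],world(c,m,d,q["position"],z),world(c,m,d,q["position"]))
E
```

```text
0.0 [ 0.212  -0.6403  0.2444] [ 0.5    -3.1011 -0.0025] [-0.9629  0.3594  0.011  -0.0004 -1.2241 -0.2881]
top pliers_pivot 0.83 [165.696 239.   ] [0.5058 0.3373 0.0125] [0.5059 0.3376 0.0116]
top pliers_pivot 0.41 [335.424 215.92 ] [ 0.5472 -0.0476  0.0125] [ 0.548  -0.0478  0.0063]
top cutters_pivot 0.94 [247.68 226.12] [0.5297 0.1522 0.0125] [0.5298 0.1524 0.0114]
top cutters_pivot 0.66 [446.4  221.72] [ 0.5267 -0.2991  0.0125] [ 0.526  -0.2971  0.0192]
top empty_mouth 0.94 [333.568 213.6  ] [ 0.5505 -0.043   0.029 ] [ 0.5533 -0.0437  0.0075]
top bin_empty 0.68 [334.4  214.92] [ 0.5505 -0.0456  0.005 ] [ 0.5502 -0.0455  0.0079]
top spool 0.91 [356.928 141.   ] [ 0.7268 -0.1054 -0.    ] [ 0.7136 -0.1014  0.0424]
scene cutters_pivot 0.8 [395.008 212.32 ] [0.5328 0.1512 0.0125] [0.5314 0.1512 0.0114]
scene empty_mouth 0.63 [312.576 197.2  ] [ 0.5511 -0.0486  0.029 ] [ 0.5203 -0.0594  0.0058]
scene bin_empty 0.71 [267.072 196.6  ] [ 0.5497 -0.1729  0.005 ] [ 0.5582 -0.1684  0.0117]
scene bin_empty 0.68 [311.68 206.48] [ 0.5575 -0.0494  0.005 ] [ 0.5587 -0.049   0.006 ]
scene spool 0.85 [258.112 251.28 ] [ 0.736  -0.1114  0.    ] [ 0.7516 -0.1019  0.017 ]
```

View pics/top0.png

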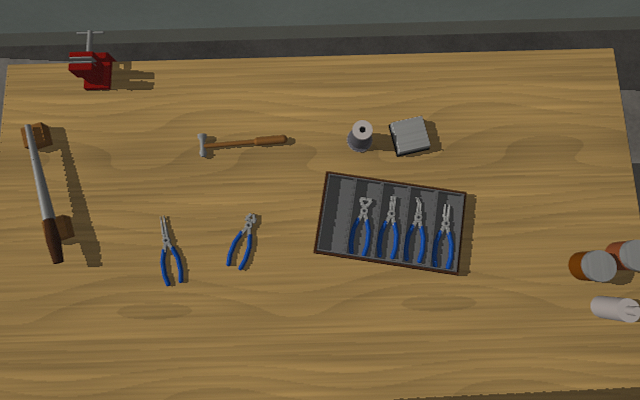

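View pics/scene0.png

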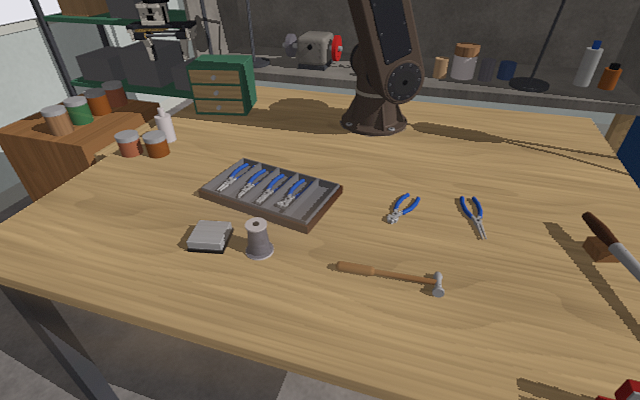

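The top view shows the long-nose pliers at about (167,247), with the pivot near (166,240). The side cutters are at (246,236), and the empty compartment is the leftmost one, near (336,214). In the scene view the same things are at (472,216), (402,208) and (313,200). The network positions agree with both pictures, so I move up high over the tray with the fingers shut.

{"api": "step_arm", "payload": {
  "deltas": [
    [-0.08,0.068,0.008,0,0,0,0],
    [-0.08,0.068,0.008,0,0,0,0],
    [-0.08,0.068,0.008,0,0,0,0],
    [-0.08,0.068,0.008,0,0,0,0],
    [-0.08,0.068,0.008,0,0,0,0],
    [-0.08,0.068,0.008,0,0,0,0],
    [-0.08,0.068,0.008,0,0,0,0],
    [-0.08,0.068,0.008,0,0,0,0],
    [-0.08,0.068,0.008,0,0,0,0],
    [-0.08,0.068,0.008,0,0,0,0]
  ]
}}

```text
t: 1.7
tool_pos: [0.3765, -0.3705, 0.2215]
ee_rot: [-0.5, 3.101, -0.001]
contact_force: [0.4, 0.2, 0.3]
gripper_width: 0.0135
grasp_force: 0.0
```

{"api": "step_arm", "payload": {
  "deltas": [
    [-0.08,0.068,0.008,0,0,0,0],
    [-0.08,0.068,0.008,0,0,0,0],
    [-0.08,0.068,0.008,0,0,0,0],
    [-0.08,0.068,0.008,0,0,0,0],
    [-0.08,0.068,0.008,0,0,0,0],
    [-0.08,0.068,0.008,0,0,0,0],
    [-0.08,0.068,0.008,0,0,0,0],
    [-0.08,0.068,0.008,0,0,0,0],
    [-0.08,0.068,0.008,0,0,0,0],
    [0,0,0,0,0,0,0]
  ]
}}

```text
t: 2.7
tool_pos: [0.5249, -0.127, 0.1995]
ee_rot: [-0.504, 3.1, 0.0]
contact_force: [-0.7, 0.3, 0.1]
gripper_width: 0.0008
grasp_force: 0.0
```

```bash
cat > w.py <<'E'
from h import *
import sys
np.set_printoptions(precision=4,suppress=True)
c="wrist";m=camera_model(c);p,d=grab_frame(c)
cv2.imwrite(f"pics/{sys.argv[1]}.png",p[:,:,::-1])
s=get_state();print(s["t"],s["tool_pos"],"tip cam",-m["R"].T@m["t"])
for n,z in[("pliers_pivot",.0125),("cutters_pivot",.0125),("empty_mouth",.029),("bin_empty",.005)]:
    for q in pinpoint(c,n)[:2]:
        print(n,round(q["score"],2),np.array(q["position"])*[640,400],world(c,m,d,q["position"],z),world(c,m,d,q["position"]))
E
python3 w.py w1
```

```text
2.75 [ 0.5239 -0.1281  0.1996] tip cam [ 0.4645 -0.1491  0.3393]
cutters_pivot 0.75 [566.528 270.52 ] [0.5347 0.1505 0.0125] [ 0.4804 -0.0809  0.2649]
bin_empty 0.33 [157.568 123.08 ] [ 0.5234 -0.2971  0.005 ] [ 0.521  -0.2912  0.0185]
```

View pics/w1.png

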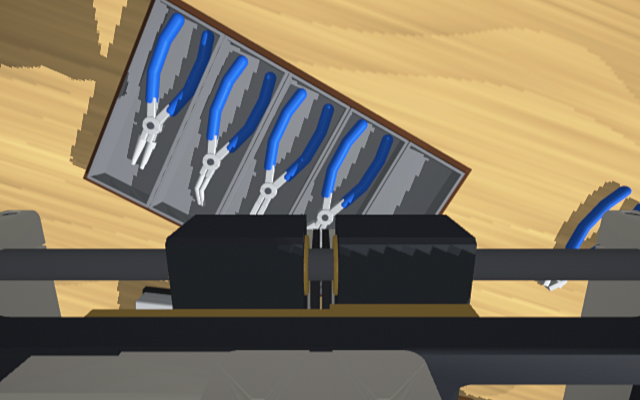

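{"api": "step_arm", "payload": {
  "deltas": [
    [-0.028,0.1,0.004,0,0,0,0],
    [-0.028,0.1,0.004,0,0,0,0],
    [-0.028,0.1,0.004,0,0,0,0],
    [-0.028,0.1,0.004,0,0,0,0],
    [-0.028,0.1,0.004,0,0,0,0],
    [-0.028,0.1,0.004,0,0,0,0],
    [-0.028,0.1,0.004,0,0,0,0],
    [-0.028,0.1,0.004,0,0,0,0],
    [-0.028,0.1,0.004,0,0,0,0],
    [-0.028,0.1,0.004,0,0,0,0]
  ]
}}

```text
t: 3.95
tool_pos: [0.5086, 0.1821, 0.1881]
ee_rot: [-0.498, 3.101, 0.0]
contact_force: [0.6, 0.0, -0.3]
gripper_width: 0.0002
grasp_force: 0.0
```

{"api": "step_arm", "payload": {
  "deltas": [
    [-0.028,0.1,0.004,0,0,0,0],
    [-0.028,0.1,0.004,0,0,0,0],
    [-0.028,0.1,0.004,0,0,0,0],
    [-0.028,0.1,0.004,0,0,0,0],
    [-0.028,0.1,0.004,0,0,0,0],
    [0,0,0,0,0,0,0]
  ]
}}

```text
t: 4.55
tool_pos: [0.5017, 0.3396, 0.1815]
ee_rot: [-0.502, 3.101, 0.0]
contact_force: [0.4, -0.4, -0.3]
gripper_width: 0.0
grasp_force: 0.0
```

```bash
python3 w.py w2
```

```text
4.6 [0.5015 0.338  0.1814] tip cam [0.4412 0.3175 0.3213]
pliers_pivot 0.78 [319.616 188.   ] [0.506  0.3382 0.0125] [0.5059 0.3382 0.0128]
cutters_pivot 0.62 [115.2 154. ] [0.5352 0.1495 0.0125] [0.5351 0.1497 0.0129]
```

View pics/w2.png

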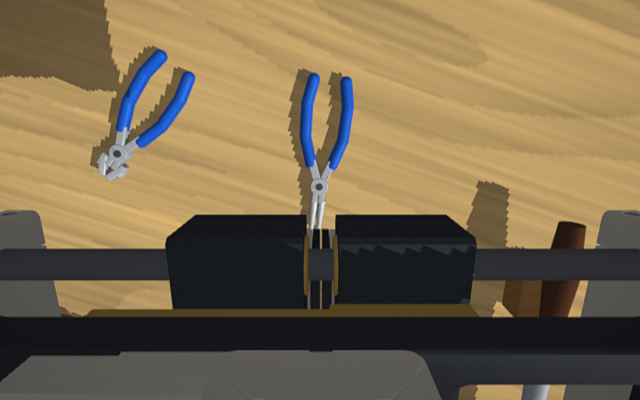

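The first wrist picture (w1) shows the empty compartment at the tray's right end, around (430,170). The second (w2) shows the long-nose pivot at (319,188), which agrees with the other views at (0.506, 0.338), height 0.0128. The cutters are well away at (117,154). I descend and hold.

{"api": "step_arm", "payload": {
  "deltas": [
    [-0.014,-0.005,0.08,0,0,0,0],
    [0,0,0.08,0,0,0,0],
    [0,0,0.08,0,0,0,0],
    [0,0,0.08,0,0,0,0],
    [0,0,0.06,0,0,0,0],
    [0,0,0.04,0,0,0,0],
    [0,0,0.02,0,0,0,0],
    [0,0,0,0,0,0,0],
    [0,0,0,0,0,0,0],
    [0,0,0,0,0,0,0]
  ]
}}

```text
t: 5.8
tool_pos: [0.5063, 0.3377, 0.0508]
ee_rot: [-0.5, 3.1, 0.002]
contact_force: [0.8, 0.4, -0.7]
gripper_width: 0.0004
grasp_force: 0.0
```

```bash
python3 - <<'E'
from h import *
np.set_printoptions(precision=4,suppress=True)
s=get_state();print(s["t"],s["tool_pos"])
# empty compartment mouth from tray mask: top view, z-filtered rim -> min-area box
p,d=grab_frame("top");m=camera_model("top")
q=masks_of("top","tray");mk=q[0]["mask"];print(q[0]["score"],mk.sum())
mk=cv2.morphologyEx(mk.astype(np.uint8),cv2.MORPH_CLOSE,np.ones((15,15)))
v,u=np.nonzero(mk)
W=np.array([world("top",m,d,[(a+.5)/640,(b+.5)/400],.022) for a,b in zip(u,v)])
(c,sz,a)=cv2.minAreaRect((W[:,:2]*1000).astype(np.float32));print(c,sz,a)
for k in(a,a+90):
    for sg in(-124,124):
        r=np.radians(k);print(k,np.array(c)+sg*np.array([np.cos(r),np.sin(r)]))
for n in("bin_empty","empty_mouth"):
    for q in masks_of("top",n)[:2]:
        v,u=np.nonzero(q["mask"]);
        print(n,q["score"],len(u),[world("top",m,d,[(u.mean()+.5)/640,(v.mean()+.5)/400],z) for z in(.0075,.029)])
cv2.imwrite("pics/s1.png",grab_frame("scene")[0][100:300,300:560,::-1].repeat(3,0).repeat(3,1))
E
```

```text
5.8 [0.5063 0.3377 0.0508]
0.88 1110
(528.578857421875, -172.015869140625) (324.0992431640625, 189.98170471191406) 79.60557556152344
79.60557556152344 [ 506.2064 -293.9809]
79.60557556152344 [550.9514 -50.0508]
169.60557556152344 [ 650.5439 -194.3884]
169.60557556152344 [ 406.6138 -149.6434]
bin_empty 0.74 2167 [array([ 0.5522, -0.051 ,  0.0075]), array([ 0.5494, -0.0502,  0.029 ])]
empty_mouth 0.74 2104 [array([ 0.5522, -0.051 ,  0.0075]), array([ 0.5494, -0.0502,  0.029 ])]
```

View pics/s1.png

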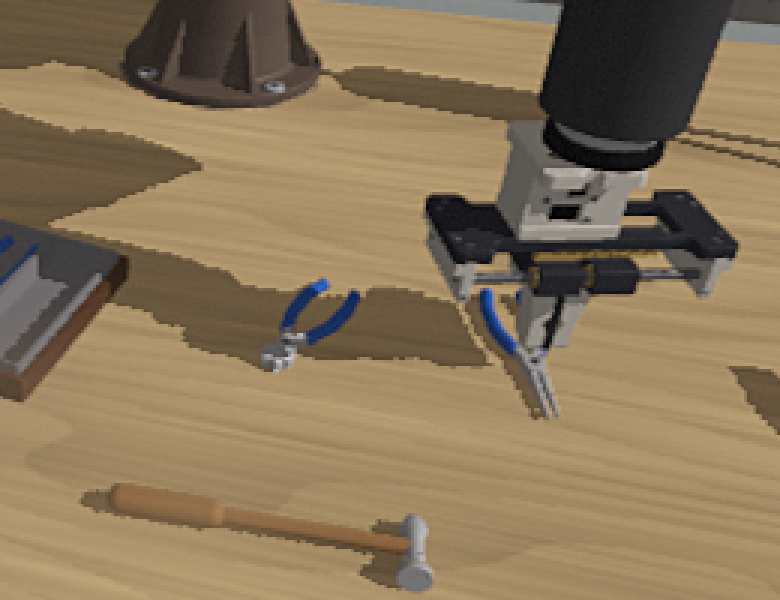

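The crop shows the shut fingertips right over the long-nose pivot, at about (540,345), about 19 mm above it and touching nothing. The tray box fits as 324 x 190 mm, which puts the empty mouth at (0.551, -0.050), in agreement with its mask. I hold here, then rise and cross.

{"api": "step_arm", "payload": {
  "deltas": [
    [0,0,0,0,0,0,0],
    [0,0,0,0,0,0,0],
    [0,0,0,0,0,0,0],
    [0,0,0,0,0,0,0],
    [0,0,0,0,0,0,0],
    [0,0,0,0,0,0,0],
    [0,0,0,0,0,0,0],
    [0,0,0,0,0,0,0],
    [0,0,0,0,0,0,0],
    [0,0,0,0,0,0,0]
  ]
}}

```text
t: 7.05
tool_pos: [0.5058, 0.3372, 0.0498]
ee_rot: [-0.5, 3.102, 0.0]
contact_force: [-0.1, 0.7, 0.0]
gripper_width: 0.0
grasp_force: 0.0
```

{"api": "step_arm", "payload": {
  "deltas": [
    [0,0,0,0,0,0,0],
    [0,0,0,0,0,0,0],
    [0,0,0,0,0,0,0],
    [0,0,0,0,0,0,0],
    [0,0,0,0,0,0,0],
    [0,0,0,0,0,0,0],
    [0,0,0,0,0,0,0],
    [0,0,0,0,0,0,0],
    [0,0,0,0,0,0,0],
    [0,0,0,0,0,0,0]
  ]
}}

```text
t: 8.05
tool_pos: [0.5058, 0.3372, 0.0498]
ee_rot: [-0.5, 3.101, 0.0]
contact_force: [-0.6, 0.1, -0.0]
gripper_width: 0.0005
grasp_force: 0.0
```

{"api": "step_arm", "payload": {
  "deltas": [
    [0,0,0,0,0,0,0],
    [0,0,0,0,0,0,0],
    [0,0,0,0,0,0,0],
    [0,0,-0.05,0,0,0,0],
    [0,0,-0.1,0,0,0,0],
    [0,0,-0.1,0,0,0,0],
    [0,0,-0.1,0,0,0,0],
    [0,0,-0.1,0,0,0,0],
    [0,0,0,0,0,0,0]
  ]
}}

```text
t: 8.95
tool_pos: [0.5076, 0.3388, 0.1896]
ee_rot: [-0.5, 3.095, 0.007]
contact_force: [-0.3, 0.4, -0.6]
gripper_width: 0.0003
grasp_force: 0.0
```

{"api": "step_arm", "payload": {
  "deltas": [
    [0.02,-0.098,0,0,0,0,0],
    [0.02,-0.098,0,0,0,0,0],
    [0.02,-0.098,0,0,0,0,0],
    [0.02,-0.098,0,0,0,0,0],
    [0.02,-0.098,0,0,0,0,0],
    [0.02,-0.098,0,0,0,0,0],
    [0.02,-0.098,0,0,0,0,0],
    [0.02,-0.098,0,0,0,0,0],
    [0.02,-0.098,0,0,0,0,0],
    [0.02,-0.098,0,0,0,0,0]
  ]
}}

```text
t: 9.95
tool_pos: [0.541, 0.038, 0.1844]
ee_rot: [0.5, -3.101, -0.0]
contact_force: [0.2, 1.5, 0.6]
gripper_width: 0.0005
grasp_force: 0.0
```

{"api": "step_arm", "payload": {
  "deltas": [
    [0.02,-0.098,0,0,0,0,0],
    [0.02,-0.098,0,0,0,0,0],
    [0.02,-0.098,0,0,0,0,0],
    [0,0,0,0,0,0,0],
    [0,0,0,0,0,0,0]
  ]
}}

```text
t: 10.45
tool_pos: [0.5516, -0.0507, 0.1843]
ee_rot: [0.497, -3.101, -0.0]
contact_force: [-0.4, 1.0, 0.3]
gripper_width: 0.0006
grasp_force: 0.0
```

{"api": "step_arm", "payload": {
  "deltas": [
    [0,0,0.08,0,0,0,0],
    [0,0,0.08,0,0,0,0],
    [0,0,0.08,0,0,0,0],
    [0,0,0.08,0,0,0,0],
    [0,0,0.05,0,0,0,0],
    [0,0,0.025,0,0,0,0],
    [0,0,0,0,0,0,0],
    [0,0,0,0,0,0,0],
    [0,0,0,0,0,0,0],
    [0,0,0,0,0,0,0]
  ]
}}

```text
t: 11.45
tool_pos: [0.5524, -0.0499, 0.0671]
ee_rot: [-0.5, 3.1, 0.0]
contact_force: [0.9, -0.0, 0.3]
gripper_width: 0.0006
grasp_force: 0.0
```

```bash
python3 - <<'E'
from h import *
print(get_state()["tool_pos"])
cv2.imwrite("pics/s2.png",grab_frame("scene")[0][100:300,180:440,::-1].repeat(3,0).repeat(3,1))
E
```

```text
[ 0.5524252  -0.04992078  0.06711639]
```

View pics/s2.png

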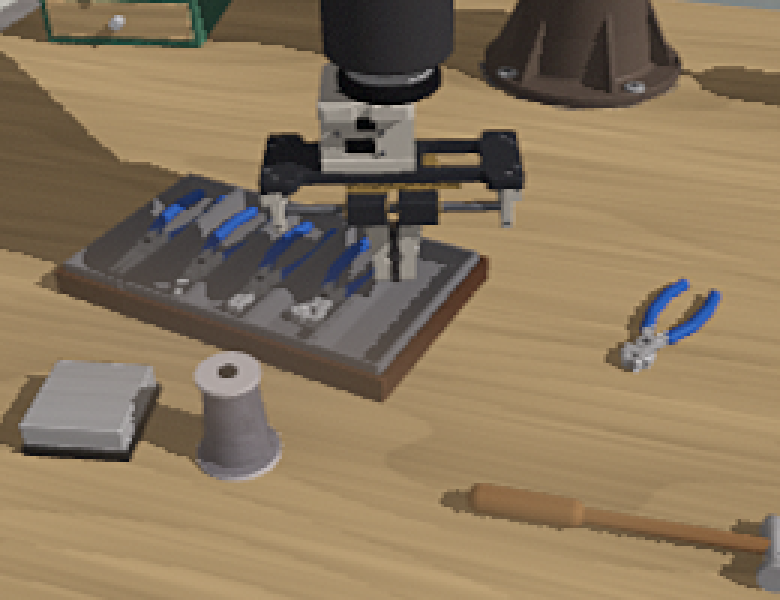

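The fingertips, at about (397,280) in the crop, stand over the middle of the empty compartment, about 19 mm above its mouth and touching nothing. I hold here and then hand in.

{"api": "step_arm", "payload": {
  "deltas": [
    [0,0,0,0,0,0,0],
    [0,0,0,0,0,0,0],
    [0,0,0,0,0,0,0],
    [0,0,0,0,0,0,0],
    [0,0,0,0,0,0,0],
    [0,0,0,0,0,0,0],
    [0,0,0,0,0,0,0],
    [0,0,0,0,0,0,0],
    [0,0,0,0,0,0,0],
    [0,0,0,0,0,0,0]
  ]
}}

```text
t: 12.5
tool_pos: [0.5519, -0.0501, 0.0663]
ee_rot: [0.5, -3.101, -0.0]
contact_force: [0.0, -0.5, 0.5]
gripper_width: 0.0002
grasp_force: 0.0
```

{"api": "step_arm", "payload": {
  "deltas": [
    [0,0,0,0,0,0,0],
    [0,0,0,0,0,0,0],
    [0,0,0,0,0,0,0],
    [0,0,0,0,0,0,0],
    [0,0,0,0,0,0,0],
    [0,0,0,0,0,0,0],
    [0,0,0,0,0,0,0],
    [0,0,0,0,0,0,0],
    [0,0,0,0,0,0,0],
    [0,0,0,0,0,0,0]
  ]
}}

```text
t: 13.5
tool_pos: [0.5519, -0.0501, 0.0663]
ee_rot: [0.5, -3.101, -0.0]
contact_force: [0.5, 0.3, 0.3]
gripper_width: 0.0002
grasp_force: 0.0
```

```bash
python3 -c "
from workcell import *
print(get_state()['t'],get_state()['tool_pos']);print(close_job())"
```

```text
13.5 [ 0.55187974 -0.05011452  0.06625251]
the job is handed in; nothing more can be done
None
```

The arm pointed at the long-nose pliers' pivot and then at the empty compartment, about 18 mm above each for over two seconds, touched nothing, and was handed in at 13.5 s still pointing at the compartment.

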